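# Set the bench magnifier square over a pearl brooch

## Task

Set a pearl bar brooch up for inspection under the bench magnifier: lay it, pearls up, straight across the middle of the sloping board (set it down, do not drop it), and swing the magnifier round and tilt its head so that the lens is centred over the brooch and lies parallel to the sloping board. Keep off the glass, do not shift the board and leave the other things on the bench where they are.

Things in the scene. Friction and masses are not known exactly. Their poses are not given: they have to be found in the camera images.
- stand: magnifier's fixed, weighted foot (cream disc 160 mm across) with an upright steel post. Origin on the post's axis (the swivel axis) at bench level, z up. 200 mm above the bench a level cream arm (16 mm wide, 13 mm high) leaves the post; 125 mm out from the axis it ends in a fork with the level tilt hinge. Arm and head are symmetrical about the arm's line
- swivel (a joint): swivel of the arm about the post, rad. At 0 the arm points along the stand's own -x; positive turns it counterclockwise seen from above, so its heading is the stand's yaw + pi + this value. Stiff friction joint (about 0.5 Nm) that stays where it is left; range -1.5 to 1.5
- tilt (a joint): tilt of the lens head about the level hinge at the arm's end (125 mm from the post axis, 200 mm high), rad. 0: head and lens level, straight on outward from the arm; positive: outer end raised; negative: lowered. Stiff friction joint (about 0.6 Nm; the head's weight about 0.2 Nm) that stays where it is left; range -0.7 to 1.2
- lens: the round glass lens, 90 mm across and 12 mm thick at its middle, in a cream ring 110 mm across and 18 mm thick that is the head. Origin at the lens's centre, 70 mm from the tilt hinge; its z is the lens's axis (up when level), its -x points outward along the head to the handle, its y lies along the tilt hinge
- handle (a point): centre of the head's handle: black barrel 20 mm in diameter, 24 mm long, parallel to the tilt hinge, on a thin stem in front of the ring, 165 mm from the tilt hinge and 40 mm outside the ring. Pinch its two flat ends from above (24 mm across, along the point's y); it then pivots between the fingers as the head tilts
- slope (a joint): angle of the sloping board above level, rad, 0.15 to 0.33, greater is steeper. The board is clamped at this angle and must stay so. It rises from a ledge on its lower edge (the side away from the magnifier's post) up towards the post. A lens swung over the board is parallel to it when joint tilt is minus this value
- board_mid (a point): middle of the board's upper face (board 120 mm up the slope by 150 mm wide, grey felt top, wooden ledge 5 mm high along the lower edge). x points up the slope towards the post, y across the board, z square off its face. Stands on a black steel bracket with low side cheeks (162 mm wide)
- brooch: bar brooch, brass bar 70 x 12 x 8 mm with a row of five pearls on top, 16 mm high in all, 35 g. Origin at the centre of its underside, x along the bar, z up through the pearls. Pinch it across its 12 mm width
- pad: soft dark pad 140 x 110 x 8 mm, fixed on the bench, on which the brooch lies at the start. Origin under its centre
- thread: cone of thread, 60 mm across, 88 mm high, bystander, origin under its centre
- wire: small wire spool, 52 mm across, 26 mm high, bystander, origin under its centre
- pliers: flat pliers lying on the bench, 150 mm long, 12 mm high, bystander, origin under the rivet, x towards the jaws
- pearl_tub: open tub of pearls, 110 x 90 x 45 mm, bystander, origin under its centre
Things that resemble listed ones, but are neither listed nor needed, are in the scene too. What is meant by the part that bears slope is not purple, and is the smaller of those in its own colour.

How it is judged:
By the outcome, as a careful person would: the job done as asked, in the order asked, and still so for the second after the job is handed in, with the robot touching nothing.
It also fails if it takes over 56 s, if anything falls off the work surface, if the arm or the gripper's body presses on something with over 40 N, if the wrist force passes 120 N, or if a joint passes its speed limit or range.

## Robot

A 6-joint arm with a two-finger parallel gripper is mounted at the origin on the work surface. World frame = base frame: x ahead of the robot, y to its left, z up, the work surface at z = 0. Lengths are in m, angles in degrees, forces in N, time in s.
With the tool pointing down it reaches from about 0.4 to 0.825 m from the base axis. Payload 7 kg.
Tool frame: the origin (TCP) lies between the finger pads; the fingertips stand ctrl.nose_length ahead of it and the grasp point (between the pads) lies 2 mm behind it (ctrl.nose_length is the distance from the TCP to the fingertips, in m); z points along the fingers, y is the line along which they close (so a half turn about z gives the same grasp; the last joint's range is limited). The gripper opens to 88 mm and grips with 3 to 60 N. Pads are 19 mm wide; open, the fingers measure 130 mm over their backs; the gripper's body (78 mm by 193 mm) begins 47 mm behind the grasp point.
Start: joints at [-50.93, 20.546, 0.682, 0, -70.136, -16.507], TCP at [0.259, -0.623, 0.244] pointing down, gripper open.
Joint ranges: [-176.03, 176.03], [-82.01, 121.73], [-58.28, 71.71], [-173.87, 95.51], [-174.79, -0.11], [-173.66, 173.66]. Speed limits (degrees/s): [136.94, 136.94, 172.46, 180, 180, 180].

## Interface

Orientations are given as [roll, pitch, yaw] about the fixed x, y, z axes, in that order (R = Rz(yaw) Ry(pitch) Rx(roll)).
In Python, from plant import ctrl gives the robot as it stands.
- The arm moves only by the tool apply_moves, never from a script. Its argument "commands" is a list of rows, each a list of 3 entries, a list of its own where there are three numbers: the shift along the world's x, y, z in cm, then the turn about the world's z in rad, then the closure, from 0 (fully open) to 1 (shut). In form: [[[x, y, z], turn, jaw], ...]. A call has 1 to 20 rows; each row is the pose to reach, as a shift and turn from the pose commanded when the call began; what a row does not reach only later rows make up. A row lasts 1/12 s, in which the tool goes at most 41.7 mm and 7.16 degrees, less where a joint would pass 70% of its speed; a pose out of reach is approached as far as the arm can. A call with a gripper value outside its range is refused whole. The fingers move at their own pace and stop on an object; the grip force is fixed at half the most. Time passes only in rows, so rows that repeat a pose let the fingers close. It gives the time, the measured TCP pose, the force, the opening and the grip force at its end, in the units of the state.
- ctrl.get_obs(): the state, without advancing time (a new reading comes with each control period).
- ctrl.snapshot(name): name is "side" or "top"; returns a dict with "img" (420x560x3 uint8, red, green, blue), "fx", "fy", "cx", "cy" (pixels), "T" (4x4, takes a point from camera to world coordinates). Camera axes: x right, y up, looking along -z (the intrinsics and any distortion apply to the point x, -y, -z); pixel columns grow to the right and rows downward; lengths in m; the calibration is good to about 2 mm. A picture is of the moment at which its call begins. There is no depth.
- ctrl.close_job(): hands the job in; it is judged then, once.
Trained networks look in a picture, given as the dict that the camera call returned (one of the last four; its "shot" number tells which), for a name from the list of things; names that differ only in an ending like _2 or _b are one class to them, and where a whole thing is asked for, a point or a joint stands for the part that bears it (a point fixed in the world has none). Each returns a list of dicts, best first, with "score" (0 to 1); they miss things now and then, are a little off and sometimes report something else, mostly with a low value. They report only what shows in the picture. A call takes as long as a camera call. They do not tell look-alikes from the thing itself.
- ctrl.search_frame(picture, target): "at" ([column, row] in pixels, amid what is visible of it).
- ctrl.spot_point(picture, target): "at" ([column, row] in pixels: a listed point, or the origin of a listed thing).
The state is a dict: "clock": time; "joint_pos": joint angles; "qvel": joint speeds; "tau": joint torques, N m; "tool_pos": TCP position; "orientation": TCP orientation; "force": force on the tool from outside, world axes, zero at the start; "moment": the same for the moment, N m; "opening": finger opening in m; "gripper_force": force on a finger pad.
Only numpy, scipy, OpenCV 4.12 (cv2) and the standard library are available. Lean on these libraries where they do the work, as an engineer would, in place of code of your own. Each camera call takes 0.05 s, during which the arm holds its last target. There are 200 camera calls.

## Working session

There is one attempt and no reset: what is moved stays moved. The work goes in short steps, Python scripts to look and compute and a tool call to move; the robot and the scene stay as the last step left them, time stands still between calls to the robot, and variables do not carry over. Pictures are saved under pics/ and viewed, at most 10 in all, crops included, and the job is handed in when it is done.

Besides the shell and the picture viewer there is one more tool, called as name([rows], argument=value, ...), one row to a line, values as JSON. apply_moves: Moves the arm, as the interface text tells. Its arguments: {"type":"object","properties":{"commands":{"type":"array"}},"required":["commands"]}

```bash
mkdir -p pics; ls
python3 - <<'E'
from plant import ctrl
import cv2,numpy as np
print(ctrl.nose_length, ctrl.get_obs())
for n in("side","top"):
    s=ctrl.snapshot(n); cv2.imwrite(f"pics/{n}0.png",s["img"][:,:,::-1])
    print(n,s["shot"],[s[k] for k in("fx","fy","cx","cy")],np.round(s["T"],4).tolist(),[k for k in s])
    for t in("stand","lens","handle","board_mid","slope","brooch","pad","thread","wire","pliers","pearl_tub"):
        f=lambda L:[(np.round(d["at"]).tolist(),round(d["score"],2)) for d in L[:4]]
        try:print(t,f(ctrl.search_frame(s,t)),end=' ')
        except Exception as e:print(t,e,end=' ')
        try:print('PT',f(ctrl.spot_point(s,t)))
        except Exception as e:print(e)
E
```

```text
pics
0.017 {'clock': 0.0, 'joint_pos': array([-5.09311271e+01,  2.05917300e+01,  6.33370799e-01, -1.84457080e-02,
       -7.01372920e+01, -1.65078137e+01]), 'qvel': array([-0.06794864,  0.00948991, -0.05067191,  0.03270668,  0.04930058,
        0.02268083]), 'tau': array([-8.32329042e-04, -5.82718527e+01,  2.93058944e+01,  6.99724227e+00,
        6.99079319e-03, -8.41330666e-05]), 'tool_pos': array([ 0.25877109, -0.62291966,  0.24262156]), 'orientation': array([ 1.79903364e+02, -1.05559587e-02, -1.57445214e+02]), 'force': array([-0.31668945,  0.26981056, -0.19152665]), 'moment': array([-0.03718304,  0.04271529,  0.02685091]), 'gripper_force': 0.0, 'opening': 0.08777858938491205}
side 1 [413.7009748642194, 413.7009748642194, 273.7937725241921, 210.3932061063255] [[-0.8385, 0.2898, -0.4614, 0.229], [-0.5448, -0.4592, 0.7016, 0.6607], [-0.0085, 0.8397, 0.543, 0.6373], [0.0, 0.0, 0.0, 1.0]] ['img', 'fx', 'fy', 'cx', 'cy', 'T', 'shot']
stand [([247.0, 228.0], 0.61)] PT [([248.0, 247.0], 0.74)]
lens [([250.0, 200.0], 0.56)] PT [([247.0, 198.0], 0.72)]
handle [([249.0, 196.0], 0.79), ([340.
[... 1428 characters left out ...]
0.83), ([174.0, 369.0], 0.72), ([196.0, 291.0], 0.2)] PT [([175.0, 369.0], 0.7), ([274.0, 232.0], 0.65), ([158.0, 183.0], 0.64)]
slope [([174.0, 368.0], 0.87), ([153.0, 178.0], 0.85), ([210.0, 197.0], 0.64), ([276.0, 232.0], 0.62)] it knows: board_mid, brooch, handle, lens, pad, pearl_tub, pliers, stand, thread, wire
brooch [([275.0, 231.0], 0.54), ([412.0, 274.0], 0.46)] PT [([410.0, 274.0], 0.49)]
pad [([416.0, 288.0], 0.6), ([247.0, 186.0], 0.29)] PT [([416.0, 282.0], 0.6)]
thread [([135.0, 277.0], 0.71)] PT [([137.0, 277.0], 0.81)]
wire [([193.0, 291.0], 0.62)] PT [([197.0, 290.0], 0.57)]
pliers [([280.0, 304.0], 0.85)] PT [([276.0, 313.0], 0.63)]
pearl_tub [([399.0, 208.0], 0.97)] PT []
```

Run:
```python
import cv2
for n in("side","top"):
    i=cv2.imread(f"pics/{n}0.png"); cv2.imwrite(f"pics/{n}0b.png",cv2.resize(i,(800,600),interpolation=cv2.INTER_CUBIC))
```

```text
(no output)
```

View pics/side0b.png

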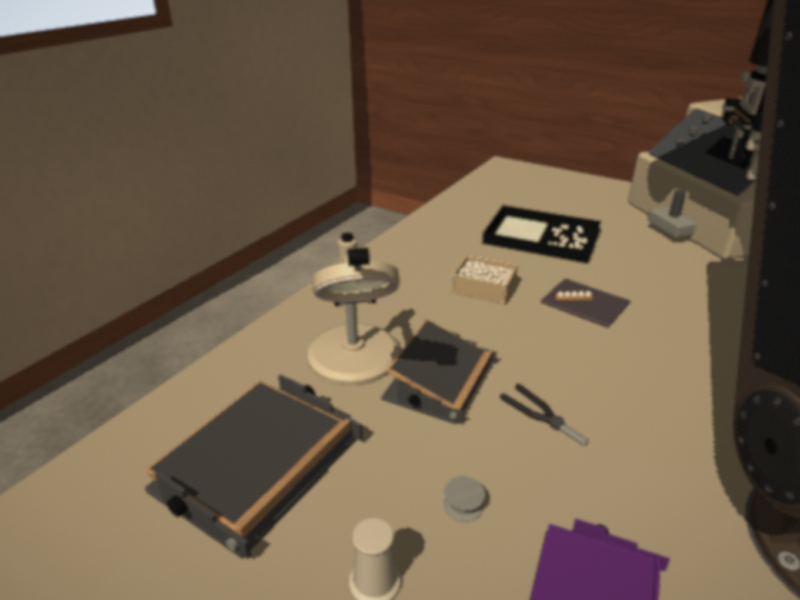

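View pics/top0b.png

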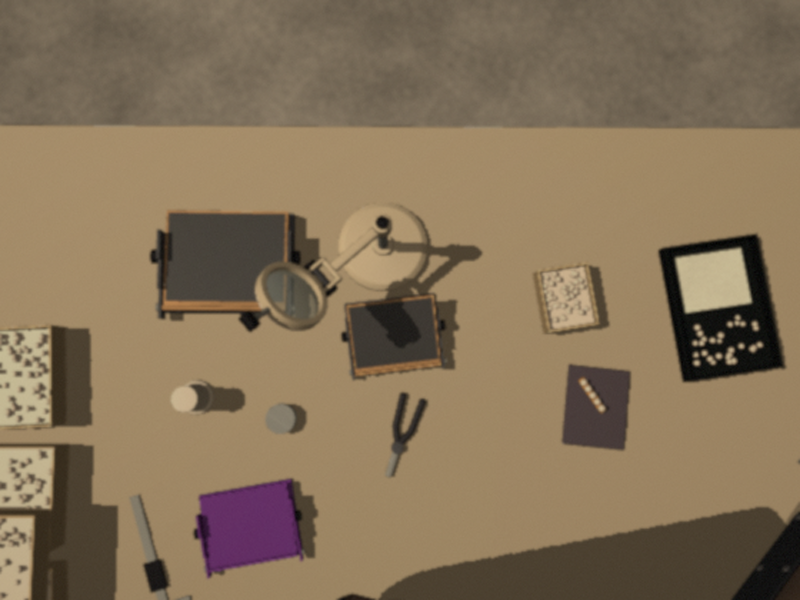

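The candidates for the board are the large grey one at top-view pixel (153,182), the small grey one at (275,234) and the purple one at (174,369). The one meant is the small grey board: it isn't purple, it's the smaller of the two grey ones, and its high edge faces the post. I'll confirm it in an enlarged crop.

```bash
cat > h.py <<'E'
import numpy as np,cv2
from plant import ctrl
def snap(n): return ctrl.snapshot(n)
def ray(s,p):
    d=np.array([(p[0]-s["cx"])/s["fx"],-(p[1]-s["cy"])/s["fy"],-1.]); T=np.array(s["T"]); return T[:3,3],T[:3,:3]@d
def onz(s,p,z):
    o,d=ray(s,p); return o+d*(z-o[2])/d[2]
def proj(s,P):
    T=np.array(s["T"]); c=(np.atleast_2d(P)-T[:3,3])@T[:3,:3]
    return np.c_[s["cx"]+s["fx"]*c[:,0]/-c[:,2], s["cy"]+s["fy"]*c[:,1]/c[:,2]]
def tri(obs):
    A=np.zeros((3,3));b=np.zeros(3)
    for s,p in obs:
        o,d=ray(s,p); d=d/np.linalg.norm(d); M=np.eye(3)-np.outer(d,d); A+=M;b+=M@o
    return np.linalg.solve(A,b)
def crop(s,u,v,w,h,k):
    return cv2.resize(s["img"][v:v+h,u:u+w,::-1],(w*k,h*k),interpolation=cv2.INTER_CUBIC)
E
python3 - <<'E'
from h import *
t,s=snap("top"),snap("side")
a=crop(t,170,130,160,150,5)[:, :800]
cv2.imwrite("pics/cropt.png",crop(t,170,140,160,120,5))
cv2.imwrite("pics/crops.png",crop(s,210,155,160,150,4))
print("stand",onz(t,(268,174),0),onz(s,(247,248),0))
print("brooch",onz(t,(415,276),.02),onz(s,(402,208),.02))
print("board",onz(t,(275,234),.03),onz(s,(309,252),.03))
print("lens",tri([(t,(202,205)),(s,(247,198))]),"handle",tri([(t,(175,225)),(s,(250,180))]))
for n,p,q in [("thread",(135,277),(263,394)),("wire",(196,291),(326,348)),("tub",(398,208),(341,195)),("pliers",(280,304),(385,293))]:print(n,onz(t,p,0.02),onz(s,q,.02))
E
```

```text
stand [0.72610892 0.01690777 0.        ] [0.73302482 0.01732318 0.        ]
brooch [ 0.46563424 -0.34994234  0.02      ] [ 0.46096516 -0.33606438  0.02      ]
board [ 5.70695172e-01 -5.49995063e-04  3.00000000e-02] [ 0.57790541 -0.01786855  0.03      ]
lens [0.62090632 0.15256013 0.25084408] handle [0.5767404  0.19637033 0.3206648 ]
thread [0.46560648 0.34548131 0.02      ] [0.46814592 0.33454622 0.02      ]
wire [0.43076401 0.19476003 0.02      ] [0.42330897 0.19759052 0.02      ]
tub [ 0.6361989  -0.31139942  0.02      ] [ 0.63316683 -0.31048128  0.02      ]
pliers [ 0.39812587 -0.0126852   0.02      ] [0.38321891 0.00572973 0.02      ]
```

View pics/cropt.png

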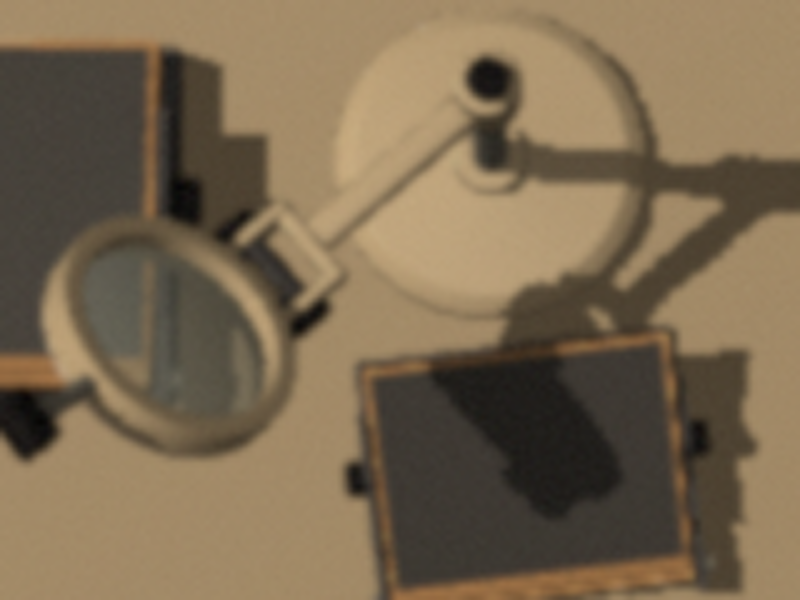

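View pics/crops.png

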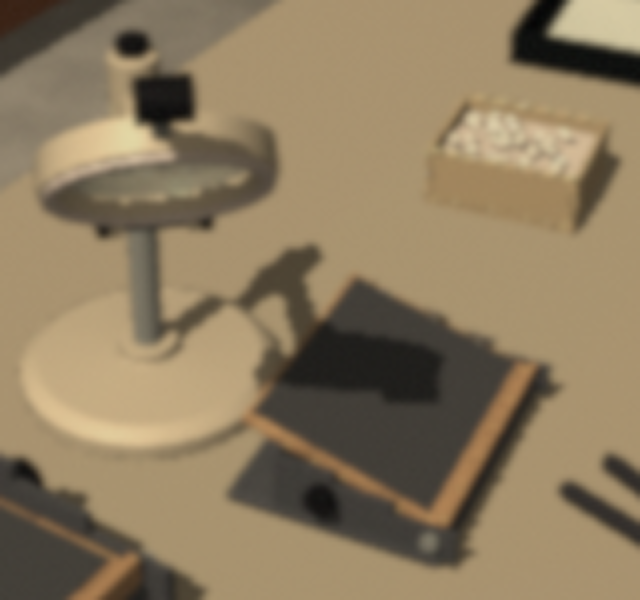

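The crops confirm the small grey board. In the top view its corners are about (242,214), (304,206), (309,256) and (247,261), and its high edge faces the post. The post base is near (268,175) and the magnifier head is raised at (202,205). Next I'll fit the poses.

Run:
```python
from h import *
from scipy.optimize import least_squares
t,s=snap("top"),snap("side")
ct=[(242,213.6),(304.4,206.4),(309,255.6),(247,261)]; cs=[(272,258.75),(298.75,224.25),(345,246.25),(318.75,286.25)]
for a,b in zip(ct,cs): print("corner",tri([(t,a),(s,b)]).round(4))
# model: mid, yaw(x up slope), slope
def corners(p):
    m,y,sl=p[:3],p[3],p[4]
    ex=np.array([np.cos(y)*np.cos(sl),np.sin(y)*np.cos(sl),np.sin(sl)]);ey=np.array([-np.sin(y),np.cos(y),0]);ez=np.cross(ex,ey)
    return np.array([m+.06*ex+.075*ey,m+.06*ex-.075*ey,m-.06*ex-.075*ey+.005*ez,m-.06*ex+.075*ey+.005*ez])
f=lambda p:np.r_[(proj(t,corners(p))-ct).ravel(),(proj(s,corners(p))-cs).ravel()]
r=least_squares(f,[.57,-.01,.04,.1,.25]);print("board",r.x.round(4),"yawdeg",np.degrees(r.x[3]),r.fun.reshape(-1,2).round(1).tolist())
# brooch
pts={}
for n,v,(u0,u1,v0,v1),bw in (("t",t,(400,430,258,295),0),("s",s,(380,425,195,222),0)):
    im=v["img"][v0:v1,u0:u1].astype(float); g=im.min(2)
    th=g.min()+.5*(g.max()-g.min()); m=(g>th).astype(np.uint8)
    n_,lab,st,ce=cv2.connectedComponentsWithStats(m)
    print(n,g.min(),g.max(),st[1:].tolist(),(ce[1:]+[u0,v0]).round(1).tolist())
cv2.imwrite("pics/br.png",np.hstack([crop(t,395,250,50,70,8),crop(s,375,185,50,70,8)]))
```

```text
corner [0.6183 0.0795 0.0598]
corner [ 0.6374 -0.0724  0.0547]
corner [ 0.517  -0.0848  0.0284]
corner [0.5051 0.0692 0.0277]
board [ 0.5701 -0.0018  0.0405  0.095   0.2842] yawdeg 5.441533067650674 [[0.7, -0.4], [-0.6, 0.9], [-1.1, -0.6], [0.6, -0.0], [-0.9, 0.2], [0.9, -0.2], [-1.1, 0.4], [1.3, -0.6]]
t 35.0 141.0 [[6, 8, 17, 22, 90]] [[414.1, 276.2]]
s 55.0 153.0 [[0, 0, 13, 12, 81], [22, 0, 23, 8, 104], [10, 9, 24, 4, 80], [0, 19, 20, 8, 87]] [[383.9, 198.6], [416.4, 197.4], [401.4, 205.5], [386.6, 218.7]]
```

View pics/br.png

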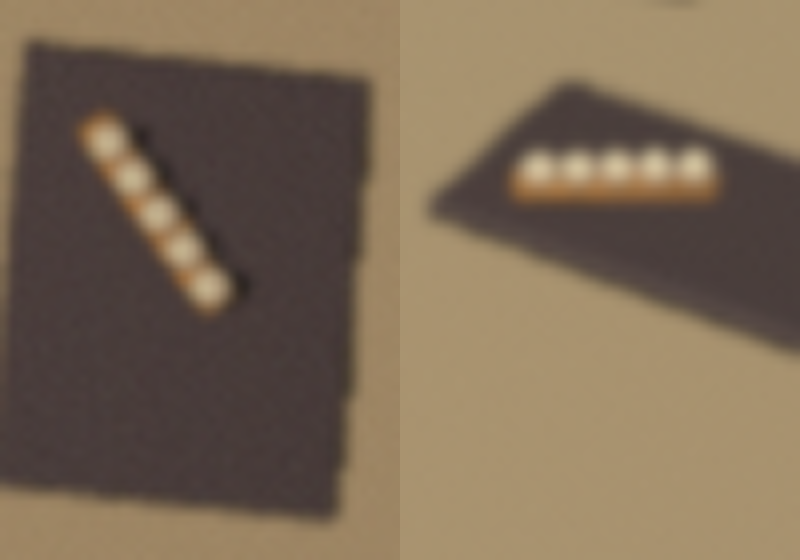

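The board fits at mid (0.570, -0.002, 0.0405) with slope about 0.284, which agrees with the lens geometry. In the crop, the brooch's pearls run from (408.3,267.5) to (421.1,285.9) in the top view, with the middle pearl at (402.1,205.8) in the side view.

Run:
```python
from h import *
t,s=snap("top"),snap("side")
A=[(408.25,267.5),(414.75,276.75),(421.1,285.9)];B=[(411.9,205.75),(402.1,205.75),(392.5,206)]
for a in A:print("t",onz(t,a,.02).round(4))
for a in B:print("s",onz(s,a,.02).round(4))
for a,b in zip(A,B):print(tri([(t,a),(s,b)]).round(4))
for a,b in zip(A,B[::-1]):print(tri([(t,a),(s,b)]).round(4))
d=onz(t,A[2],.02)-onz(t,A[0],.02);print(np.degrees(np.arctan2(d[1],d[0])));d=onz(s,B[2],.02)-onz(s,B[0],.02);print(np.degrees(np.arctan2(d[1],d[0])))
```

```text
t [ 0.4868 -0.3336  0.02  ]
t [ 0.4638 -0.3493  0.02  ]
t [ 0.4411 -0.3646  0.02  ]
s [ 0.4416 -0.362   0.02  ]
s [ 0.4645 -0.3476  0.02  ]
s [ 0.4866 -0.3321  0.02  ]
[ 0.4624 -0.3382  0.0285]
[ 0.4643 -0.3493  0.0191]
[ 0.4658 -0.3564  0.0141]
[ 0.4869 -0.3338  0.019 ]
[ 0.4643 -0.3493  0.0191]
[ 0.4416 -0.3648  0.0185]
-145.83200377429867
33.618848026949884
```

apply_moves([
  [[5, 7, -2], 0.1, 0.5],
  [[10, 14, -6], 0.2, 0.5],
  [[15, 20.5, -10], 0.2, 0.5],
  [[20.5, 27.45, -14], 0.2, 0.5],
  [[20.5, 27.45, -16], 0.2, 0.5],
  [[20.5, 27.45, -16], 0.2, 0.5],
  [[20.5, 27.45, -16], 0.2, 0.5],
  [[20.5, 27.45, -16], 0.2, 0.5],
  [[20.5, 27.45, -16], 0.2, 0.5],
  [[20.5, 27.45, -16], 0.2, 0.5],
  [[20.5, 27.45, -16], 0.2, 0.5],
])

```text
clock: 3.42
tool_pos: [0.4646, -0.3468, 0.0822]
orientation: [179.9, -0.1, -145.8]
force: [-0.6, -0.3, -0.2]
opening: 0.0438
gripper_force: 0.0
```

Run:
```python
from h import *
o=ctrl.get_obs();print({k:np.round(o[k],4).tolist() for k in("clock","tool_pos","orientation","opening","force","joint_pos")})
s=snap("side");t=snap("top")
p=proj(s,o["tool_pos"])[0].astype(int);q=proj(t,o["tool_pos"])[0].astype(int);print(p,q)
cv2.imwrite("pics/g1.png",np.hstack([crop(s,p[0]-40,p[1]-60,80,110,5),crop(t,q[0]-40,q[1]-50,80,110,5)]))
```

```text
{'clock': 3.4167, 'tool_pos': [0.4646, -0.3468, 0.0822], 'orientation': [179.8843, -0.0836, -145.7791], 'opening': 0.0438, 'force': [-0.6031, -0.3144, -0.2291], 'joint_pos': [-17.426, 20.5754, -22.8591, -0.0086, -46.7081, -38.3473]}
[405 186] [420 277]
```

View pics/g1.png

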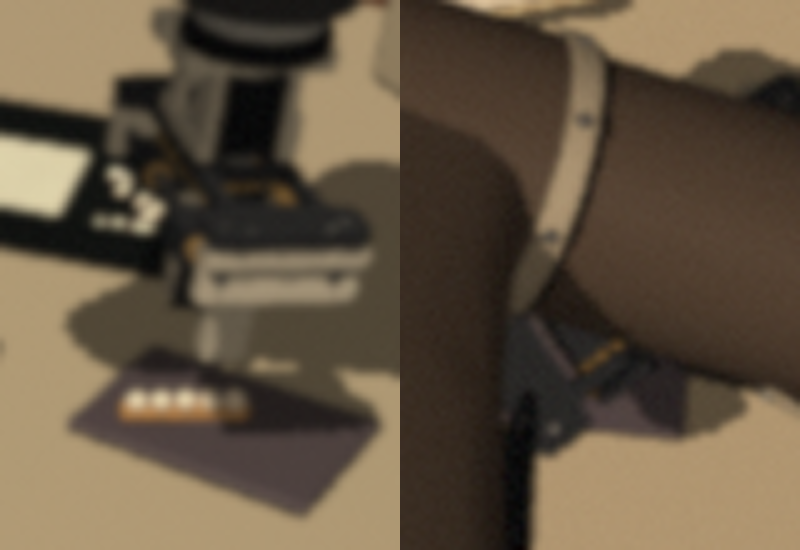

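The picture shows the open fingers over the brooch, aligned across its width. I'll descend and grip high on the bar.

apply_moves([
  [[-0.05, -0.15, -2.5], 0, 0.5],
  [[-0.05, -0.15, -4.5], 0, 0.5],
  [[-0.05, -0.15, -5.4], 0, 0.5],
  [[-0.05, -0.15, -5.4], 0, 0.5],
  [[-0.05, -0.15, -5.4], 0, 1],
  [[-0.05, -0.15, -5.4], 0, 1],
  [[-0.05, -0.15, -5.4], 0, 1],
  [[-0.05, -0.15, -5.4], 0, 1],
  [[-0.05, -0.15, -5.4], 0, 1],
  [[-0.05, -0.15, -5.4], 0, 1],
  [[-0.05, -0.15, -5.4], 0, 1],
])

```text
clock: 4.43
tool_pos: [0.4638, -0.3504, 0.0301]
orientation: [-180.0, 0.0, -146.0]
force: [-1.0, -0.6, 4.6]
opening: 0.0108
gripper_force: 30.0
```

apply_moves([
  [[0, 0, 0], 0, 1],
  [[0, 0, 0], 0, 1],
  [[0, 0, 1], 0, 1],
  [[0, 0, 3], 0, 1],
  [[0, 0, 5], 0, 1],
  [[0, 0, 5], 0, 1],
  [[0, 0, 5], 0, 1],
])

```text
clock: 5.02
tool_pos: [0.4643, -0.3506, 0.0812]
orientation: [-179.9, 0.1, -146.0]
force: [0.2, 0.2, -1.1]
opening: 0.0112
gripper_force: 30.0
```

Run:
```python
from h import *
o=ctrl.get_obs();print({k:np.round(o[k],4).tolist() for k in("clock","tool_pos","orientation","opening","force")})
s=snap("side");t=snap("top")
p=proj(s,o["tool_pos"])[0].astype(int)
cv2.imwrite("pics/g2.png",crop(s,p[0]-35,p[1]-35,70,70,8))
```

```text
{'clock': 5.0167, 'tool_pos': [0.4643, -0.3506, 0.0812], 'orientation': [-179.8692, 0.0995, -145.9697], 'opening': 0.0112, 'force': [0.1862, 0.1744, -1.0835]}
```

View pics/g2.png

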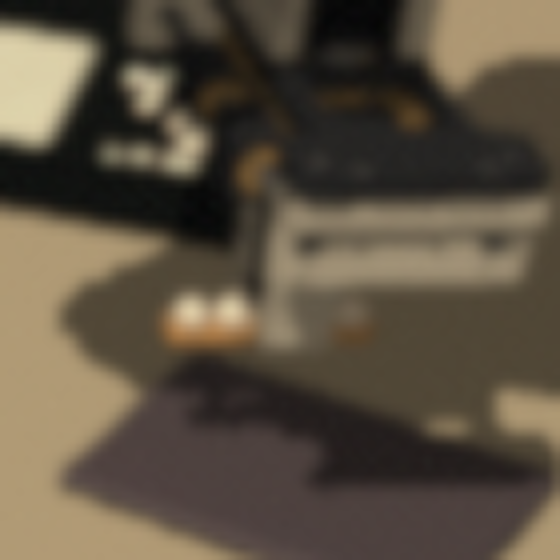

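The brooch is held level, with its bar bottom about 22 mm below the TCP. I'll carry it over the board and hover.

apply_moves([
  [[0, 2, 4], 0.05, 1],
  [[1, 5.5, 6], 0.17, 1],
  [[2, 9, 7], 0.29, 1],
  [[3.5, 13, 7], 0.41, 1],
  [[5, 17, 7], 0.53, 1],
  [[6.5, 21, 7], 0.65, 1],
  [[8, 25, 7], 0.77, 1],
  [[9.5, 29, 7], 0.89, 1],
  [[10.6, 33, 6], 1.01, 1],
  [[10.6, 34.7, 4], 1.08, 1],
  [[10.6, 34.7, 2], 1.08, 1],
  [[10.6, 34.7, 1.5], 1.08, 1],
  [[10.6, 34.7, 1.5], 1.08, 1],
  [[10.6, 34.7, 1.5], 1.08, 1],
  [[10.6, 34.7, 1.5], 1.08, 1],
])

```text
clock: 6.37
tool_pos: [0.57, -0.0041, 0.0955]
orientation: [-179.9, -0.0, -84.2]
force: [0.5, -0.9, -0.0]
opening: 0.0108
gripper_force: 30.0
```

Run:
```python
from h import *
o=ctrl.get_obs();print({k:np.round(o[k],4).tolist() for k in("clock","tool_pos","orientation","opening","force")})
s=snap("side");t=snap("top")
p=proj(s,o["tool_pos"])[0].astype(int);q=proj(t,o["tool_pos"])[0].astype(int);print(p,q)
cv2.imwrite("pics/g3.png",np.hstack([crop(s,p[0]-40,p[1]-55,80,110,5),crop(t,q[0]-40,q[1]-55,80,110,5)]))
```

```text
{'clock': 6.3667, 'tool_pos': [0.57, -0.0041, 0.0955], 'orientation': [-179.9431, -0.0059, -84.1704], 'opening': 0.0108, 'force': [0.5127, -0.8674, -0.0368]}
[310 233] [276 233]
```

View pics/g3.png

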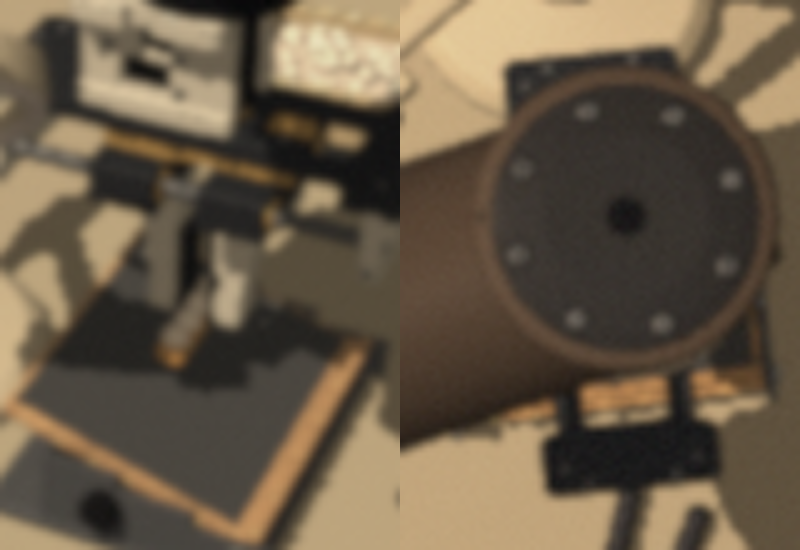

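The view shows the brooch across the board with the fingertips clear of the felt. I'll descend in small steps, watching the force.

apply_moves([
  [[0, 0.15, -1.5], 0, 1],
  [[0, 0.15, -2.7], 0, 1],
  [[0, 0.15, -2.7], 0, 1],
  [[0, 0.15, -2.7], 0, 1],
  [[0, 0.15, -2.7], 0, 1],
])

```text
clock: 6.88
tool_pos: [0.5697, -0.0021, 0.0683]
orientation: [-180.0, 0.0, -84.1]
force: [1.2, -0.6, -0.8]
opening: 0.0108
gripper_force: 29.8
```

Run:
```python
from h import *
s=snap("side")
for n in("handle","lens"):
    print(n,[(np.round(d["at"]).tolist(),round(d["score"],2)) for d in ctrl.spot_point(s,n)[:3]])
```

```text
handle [([249.0, 180.0], 0.72)]
lens [([249.0, 198.0], 0.65)]
```

apply_moves([
  [[0, 0, -0.15], 0, 1],
  [[0, 0, -0.3], 0, 1],
  [[0, 0, -0.3], 0, 1],
  [[0, 0, -0.3], 0, 1],
])

```text
clock: 7.37
tool_pos: [0.5699, -0.0019, 0.0667]
orientation: [-179.9, -0.0, -84.0]
force: [-6.0, -0.3, 18.4]
opening: 0.0114
gripper_force: 31.4
```

Contact came with a reaction along the board normal. I'll ease off slightly and then release.

apply_moves([
  [[0, 0, 0.1], 0, 1],
  [[0, 0, 0.12], 0, 1],
  [[0, 0, 0.12], 0, 0.84],
  [[0, 0, 0.12], 0, 0.8],
  [[0, 0, 0.15], 0, 0.8],
  [[0, 0, 0.25], 0, 0.8],
  [[0, 0, 0.6], 0, 0.78],
  [[0, 0, 1.2], 0, 0.75],
  [[0, 0, 2.4], 0, 0.7],
  [[0, 0, 5], 0, 0.6],
  [[0, 0, 8], 0, 0.5],
])

```text
clock: 8.28
tool_pos: [0.5687, -0.0021, 0.1444]
orientation: [179.8, -0.0, -84.1]
force: [1.1, 0.9, 0.4]
opening: 0.0348
gripper_force: 0.0
```

apply_moves([
  [[-1, -2, 4], 0, 0.4],
  [[-3, -5, 7], 0, 0.4],
  [[-5, -9, 10], 0, 0.4],
  [[-6, -13, 12], 0, 0.4],
  [[-8, -17, 14], 0, 0.4],
  [[-9, -20, 15], 0, 0.4],
  [[-10, -24, 16], 0, 0.4],
  [[-10, -26, 16], 0, 0.4],
  [[-10, -28, 16], 0, 0.4],
])

```text
clock: 9.03
tool_pos: [0.4687, -0.2853, 0.3076]
orientation: [-179.8, -0.1, -84.2]
force: [1.9, -0.0, 0.2]
opening: 0.0525
gripper_force: 0.0
```

Run:
```python
from h import *
o=ctrl.get_obs();print({k:np.round(o[k],4).tolist() for k in("clock","tool_pos","orientation")})
s=snap("side");t=snap("top")
a=np.full((600,800,3),0,np.uint8)
x=crop(s,225,150,130,150,4)[:600,:400]; 
L=crop(s,232,160,100,75,4);M=crop(s,265,215,100,75,4);N=crop(t,160,185,100,75,4);Q=crop(t,228,195,100,75,4)
cv2.imwrite("pics/g4.png",np.vstack([np.hstack([L,N]),np.hstack([M,Q])]))
for n in("handle","lens","brooch"):
  for v in(s,t):
    print(n,[(np.round(d["at"],1).tolist(),round(d["score"],2)) for d in ctrl.spot_point(v,n)[:3]])
```

```text
{'clock': 9.0333, 'tool_pos': [0.4687, -0.2853, 0.3076], 'orientation': [-179.7807, -0.1365, -84.1654]}
handle [([249.1, 177.5], 0.86)]
handle [([172.3, 227.4], 0.79)]
lens [([249.1, 196.0], 0.74)]
lens [([202.0, 205.0], 0.81)]
brooch [([311.5, 252.4], 0.63), ([340.3, 197.7], 0.18)]
brooch [([273.0, 234.3], 0.7)]
```

View pics/g4.png

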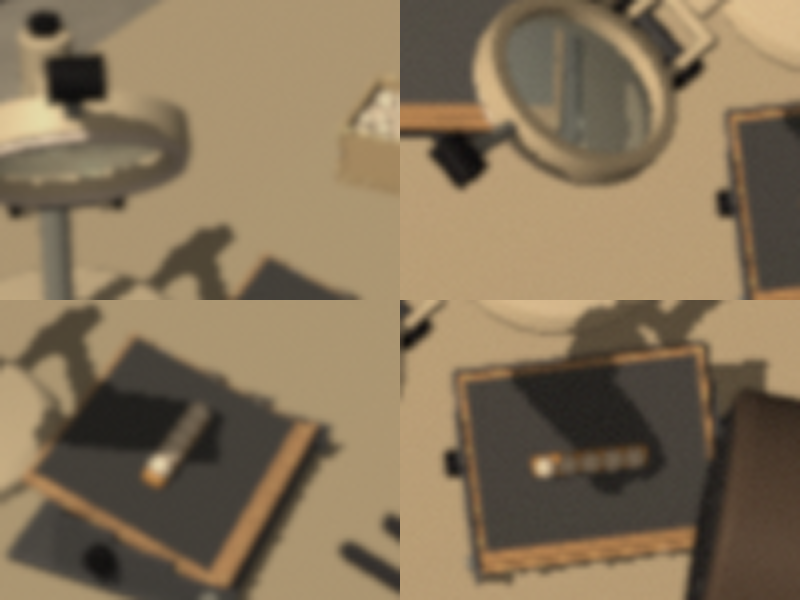

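The brooch lies pearls up, in the middle of the board and parallel to its edges: in the top crop its centre is (588,461) against a board centre of about (592,460). The handle is at top (174.3,225) and side (251.3,180). Next I'll fit the head pose.

Run:
```python
from h import *
from scipy.optimize import least_squares
s=snap("side");t=snap("top")
hp=[(t,(174.25,225)),(s,(251.25,180))];lp=[(t,(204,206.8)),(s,(249,196.5))];fp=[(t,(268,175)),(s,(247.5,241))]
for n,x in(("h",hp),("l",lp),("foot",fp)):print(n,tri(x).round(4))
def pts(p):
    a,b=p[2],p[3];u=np.array([np.cos(a),np.sin(a),0]);S=np.array([p[0],p[1],0]);H=S+.125*u+[0,0,.2];d=np.cos(b)*u+[0,0,np.sin(b)]
    return H+.165*d,H+.07*d,S+[0,0,p[4]]
def f(p):
    P=pts(p);return np.r_[tuple((proj(v,P[i])[0]-q) for i,x in enumerate((hp,lp,fp)) for v,q in x)]
r=least_squares(f,[.73,.017,2.2,.8,.02]);print(r.x.round(4),np.degrees(r.x[2]),r.fun.round(1).tolist());print(np.round(pts(r.x),4).tolist())
b=np.array([.570,-.002]);d=b-r.x[:2];print("to board",np.degrees(np.arctan2(d[1],d[0])),np.linalg.norm(d))
```

```text
h [0.5755 0.1969 0.3215]
l [0.6178 0.1487 0.2529]
foot [0.7232 0.0191 0.0263]
[0.7262 0.0169 2.2643 0.8392 0.023 ] 129.73652395395024 [-0.7, -0.4, -0.1, -0.5, -0.3, 0.4, 1.1, 0.7, -0.0, -2.5, 1.5, 0.4]
[[0.5758, 0.1978, 0.3228], [0.6164, 0.1489, 0.2521], [0.7262, 0.0169, 0.023]]
to board -173.11273982599698 0.1573064124451518
```

apply_moves([
  [[0, 2, 3], 0.05, 0.4],
  [[0.5, 5.5, 5], 0.17, 0.4],
  [[1, 9.5, 7], 0.29, 0.4],
  [[2, 13.5, 7.5], 0.41, 0.4],
  [[3, 17.5, 7.5], 0.5, 0.4],
  [[4, 21.5, 7.5], 0.59, 0.4],
  [[5, 25.5, 7.5], 0.59, 0.4],
  [[6, 29.5, 7.5], 0.59, 0.4],
  [[7, 33.5, 7.5], 0.59, 0.4],
  [[8, 37.5, 7.5], 0.59, 0.4],
  [[9, 41.5, 7.5], 0.59, 0.4],
  [[10.2, 45.5, 7.5], 0.59, 0.4],
  [[10.65, 48.2, 7.2], 0.59, 0.4],
  [[10.65, 48.2, 7.2], 0.59, 0.4],
  [[10.65, 48.2, 7.2], 0.59, 0.4],
  [[10.65, 48.2, 7.2], 0.59, 0.4],
])

```text
clock: 10.87
tool_pos: [0.5756, 0.2006, 0.3765]
orientation: [180.0, -0.0, -50.2]
force: [0.5, -0.3, 0.8]
opening: 0.0525
gripper_force: 0.0
```

apply_moves([
  [[0, -0.3, -2], 0, 0.4],
  [[0, -0.3, -4], 0, 0.4],
  [[0, -0.3, -5.5], 0, 0.4],
  [[0, -0.3, -5.5], 0, 0.4],
  [[0, -0.3, -5.5], 0, 0.4],
])

```text
clock: 11.28
tool_pos: [0.5758, 0.196, 0.3221]
orientation: [180.0, -0.0, -50.3]
force: [0.6, 0.5, 0.8]
opening: 0.0526
gripper_force: 0.0
```

apply_moves([
  [[0, 0, 0], 0, 0.8],
  [[0, 0, 0], 0, 1],
  [[0, 0, 0], 0, 1],
  [[0, 0, 0], 0, 1],
  [[0, 0, 0], 0, 1],
  [[0, 0, 0], 0, 1],
  [[0, 0, 0], 0, 1],
])

```text
clock: 11.87
tool_pos: [0.5762, 0.1974, 0.3221]
orientation: [-179.9, -0.0, -50.3]
force: [0.5, -0.3, 2.0]
opening: 0.0234
gripper_force: 30.0
```

The handle is held (23.4 mm). Before swinging, I'll refine the slope from the felt edges in the first, unobstructed pictures.

Run:
```python
from h import *
from scipy.optimize import least_squares
V={}
for n in("top","side"):
    v=snap(n); v=dict(v); v["img"]=cv2.imread(f"pics/{n}0.png")[:,:,::-1]; V[n]=v
def frame(p):
    y,sl=p[3],p[4];ex=np.array([np.cos(y)*np.cos(sl),np.sin(y)*np.cos(sl),np.sin(sl)]);ey=np.array([-np.sin(y),np.cos(y),0]);return p[:3],ex,ey,np.cross(ex,ey)
p0=np.array([.5701,-.0018,.0405,.1,.284])
w0=.072
obs=[]
u=np.linspace(-.04,.05,19)
for it in range(2):
  obs=[]
  for n,v in V.items():
    img=cv2.GaussianBlur(v["img"][:,:,0].astype(np.float32),(0,0),.7)
    m,ex,ey,ez=frame(p0)
    for e,P,o in [(0,[m+a*ex+w0*ey for a in u],ey),(1,[m+a*ex-w0*ey for a in u],-ey),(2,[m+(w0-.015)*ex+a*ey for a in np.linspace(-.06,.06,19)],ex)]:
        P=np.array(P);A=proj(v,P);B=proj(v,P+.002*o);d=B-A;d/=np.linalg.norm(d,axis=1)[:,None]
        q=[]
        k=np.arange(-5,5.01,.1)
        for a,dd in zip(A,d):
            pr=cv2.remap(img,(a[0]+k*dd[0]).astype(np.float32)[None],(a[1]+k*dd[1]).astype(np.float32)[None],cv2.INTER_CUBIC)[0]
            g=np.gradient(pr);i=g.argmax()
            # first strong peak from inside
            th=.6*g.max();i=np.argmax(g>th);j=i
            while j+1<len(g) and g[j+1]>=g[j]:j+=1
            q.append(a+k[j]*dd if pr.max()-pr.min()>15 else [np.nan]*2)
        q=np.array(q);print(n,e,np.round(np.einsum('ij,ij->i',q-A,d),1).tolist())
        obs.append((v,e,q))
  def res(p):
    m,ex,ey,ez=frame(p);r=[]
    for v,e,q in obs:
        if e==2:a,b=m+p[6]*ex-.06*ey,m+p[6]*ex+.06*ey
        else:
            sg=1-2*e;a,b=m-.05*ex+sg*p[5]*ey,m+.05*ex+sg*p[5]*ey
        A,B=proj(v,np.array([a,b]));t=(B-A)/np.linalg.norm(B-A);nn=np.array([-t[1],t[0]])
        x=(q-A)@nn;r.append(x[~np.isnan(x)])
    r=np.r_[tuple(r)]
    return np.r_[r,(p[5]-.072)/.003,(p[6]-.057)/.003*3,(np.linalg.norm(0))]
  R=least_squares(res,np.r_[p0,.072,.057],loss="soft_l1",f_scale=.4)
  C=np.linalg.inv(R.jac.T@R.jac)
  print(R.x.round(4),np.degrees(R.x[3]),"sd",np.sqrt(np.diag(C)).round(4)*.5,np.abs(R.fun).mean())
  p0=R.x[:5];w0=R.x[5]
```

```text
top 0 [-0.7, 3.0, 2.8, -0.4, -0.7, -0.9, 3.3, -1.3, -1.5, -0.8, -0.9, -1.3, 3.6, -0.6, 3.2, -1.0, -1.1, -0.5, -0.7]
top 1 [-0.9, -0.7, -1.6, -1.5, -1.3, -1.0, -1.3, -1.7, -1.4, -1.3, -1.3, -1.0, -1.8, -1.6, -1.5, -1.5, -1.2, -2.0, -1.7]
top 2 [-0.8, -0.8, -0.4, -0.1, -0.8, -0.6, -0.4, -1.1, -0.7, -0.5, -0.3, 2.2, 2.3, 2.6, 1.9, 2.3, -0.6, -1.3, -1.0]
side 0 [-2.7, -2.6, -2.4, -2.3, -2.4, -2.7, -2.7, -2.5, -2.5, -2.4, -2.1, -2.5, -2.4, -1.6, -2.4, -2.4, -2.2, -2.1, -2.0]
side 1 [0.6, 0.4, 0.6, 1.8, 0.6, 0.6, 0.6, 0.6, 0.7, 1.8, 0.5, -0.1, -0.4, 0.2, 0.1, -0.5, -0.1, -0.5, 0.8]
side 2 [1.1, 1.0, 1.0, 0.6, 1.5, 0.5, 0.7, 0.8, 0.5, 1.6, 1.2, 1.0, 0.6, 0.8, 0.9, 0.6, 0.0, 0.6, 0.4]
[ 0.569  -0.0009  0.0456  0.1053  0.2758  0.0691  0.057 ] 6.0318421192833584 sd [0.0006  0.00025 0.0004  0.0064  0.01195 0.0002  0.0005 ] 0.5561889127991828
top 0 [-0.0, 3.8, 3.7, 0.3, -0.2, -0.1, 3.7, -0.5, -0.7, -0.1, -0.2, -0.4, 0.1, -0.0, 3.9, -0.4, -0.6, 0.1, -0.2]
top 1 [0.5, 0.5, -0.2, -0.1, 0.2, 0.3, -0.4, -0.4, 0.0, 0.1, 0.3, 0.5, -0.3, -0.1, 0.0, 0.2, -0.6, -0.4, -0.1]
top 2 [0.4, 0.6, 0.8, 1.3, 0.5, 0.8, 1.2, 0.4, 0.7, 0.7, 0.3, 3.6, 3.8, 4.1, 1.4, 3.7, -0.0, 0.3, 0.5]
side 0 [-0.1, 0.1, 0.1, -0.2, -0.5, 0.7, -0.1, -0.3, 0.1, 0.0, 0.4, 0.3, -0.5, 0.2, 0.0, 0.0, 0.0, 0.3, -0.7]
side 1 [-0.3, -0.5, -0.5, 0.7, -0.3, -0.3, -0.4, -0.2, 1.0, 1.1, -0.3, -0.2, -0.2, -0.2, -0.1, -0.1, -0.3, -0.1, 0.0]
side 2 [2.4, 1.2, 2.1, 1.5, 1.6, 1.5, 1.5, 1.1, 1.7, 1.7, 2.6, 2.2, 2.0, 1.4, 1.4, 1.0, 0.6, 1.1, 1.0]
[ 0.569  -0.0009  0.0454  0.1118  0.2923  0.069   0.057 ] 6.40315205097575 sd [0.0006  0.00025 0.0004  0.0067  0.0122  0.0002  0.0005 ] 0.5396893711908636
```

Run:
```python
import numpy as np
S=np.array([.7262,.0169])
def P(a,b):
    a=np.radians(a);r=.125+.165*np.cos(b);return np.array([S[0]+r*np.cos(a),S[1]+r*np.sin(a),.2+.165*np.sin(b)])
p0=P(129.73,.839)
for f in np.linspace(0,1,13)[1:]:
    a=129.73+56.9*f;print(((P(a,.839)-p0)*100).round(2).tolist(),round(np.radians(a-129.73),3))
p1=P(186.63,.839);print()
for f in np.linspace(0,1,13)[1:]:print(((P(186.63,.839-1.114*f)-p1)*100).round(2).tolist())
print(p0,p1,P(186.63,-.275))
```

```text
[-1.44, -1.3, 0.0] 0.083
[-2.78, -2.72, 0.0] 0.166
[-3.98, -4.25, 0.0] 0.248
[-5.06, -5.87, 0.0] 0.331
[-6.01, -7.57, 0.0] 0.414
[-6.8, -9.35, 0.0] 0.497
[-7.45, -11.18, 0.0] 0.579
[-7.95, -13.07, 0.0] 0.662
[-8.28, -14.98, 0.0] 0.745
[-8.46, -16.92, 0.0] 0.828
[-8.48, -18.87, 0.0] 0.91
[-8.33, -20.81, 0.0] 0.993

[-1.08, -0.13, -1.07]
[-2.06, -0.24, -2.25]
[-2.93, -0.34, -3.5]
[-3.68, -0.43, -4.84]
[-4.3, -0.5, -6.23]
[-4.79, -0.56, -7.68]
[-5.15, -0.6, -9.17]
[-5.36, -0.62, -10.69]
[-5.44, -0.63, -12.22]
[-5.37, -0.62, -13.75]
[-5.17, -0.6, -15.26]
[-4.82, -0.56, -16.76]
[0.57583245 0.19782575 0.32275592] [ 0.4925191  -0.0102618   0.32275592] [ 0.44429777 -0.01586679  0.15519476]
```

apply_moves([
  [[-1.4, -1.3, 0], 0.08, 1],
  [[-2.8, -2.7, 0], 0.17, 1],
  [[-4.0, -4.25, 0], 0.25, 1],
  [[-5.05, -5.85, 0], 0.33, 1],
  [[-6.0, -7.6, 0], 0.41, 1],
  [[-6.8, -9.35, 0], 0.5, 1],
  [[-7.45, -11.2, 0], 0.58, 1],
  [[-7.95, -13.05, 0], 0.66, 1],
  [[-8.3, -15.0, 0], 0.745, 1],
  [[-8.45, -16.9, 0], 0.83, 1],
  [[-8.5, -18.85, 0], 0.91, 1],
  [[-8.35, -20.8, 0], 0.993, 1],
  [[-8.35, -20.8, 0], 0.993, 1],
  [[-8.35, -20.8, 0], 0.993, 1],
  [[-8.35, -20.8, 0], 0.993, 1],
])

```text
clock: 13.22
tool_pos: [0.4949, -0.0103, 0.3206]
orientation: [-179.9, -0.2, 6.6]
force: [14.0, -0.1, -11.9]
opening: 0.0241
gripper_force: 30.0
```

The force points along the head towards the hinge, so the stand is about 2 mm further in +x than my fit. I'll tilt down with that correction.

apply_moves([
  [[0.2, 0, -0.2], 0, 1],
  [[-0.85, -0.13, -1.1], 0, 1],
  [[-1.85, -0.24, -2.25], 0, 1],
  [[-2.7, -0.34, -3.5], 0, 1],
  [[-3.45, -0.43, -4.85], 0, 1],
  [[-4.05, -0.5, -6.25], 0, 1],
  [[-4.55, -0.56, -7.7], 0, 1],
  [[-4.9, -0.6, -9.2], 0, 1],
  [[-5.1, -0.62, -10.7], 0, 1],
  [[-5.2, -0.63, -12.2], 0, 1],
  [[-5.2, -0.63, -12.2], 0, 1],
  [[-5.2, -0.63, -12.2], 0, 1],
])

```text
clock: 14.22
tool_pos: [0.4404, -0.0172, 0.1992]
orientation: [180.0, 0.0, 6.6]
force: [3.8, -1.2, -3.7]
opening: 0.0236
gripper_force: 30.0
```

apply_moves([
  [[0.05, 0, -1.5], 0, 1],
  [[0.25, 0.02, -3.0], 0, 1],
  [[0.6, 0.07, -4.5], 0, 1],
  [[0.6, 0.07, -4.5], 0, 1],
  [[0.6, 0.07, -4.5], 0, 1],
  [[0.6, 0.07, -4.5], 0, 1],
])

```text
clock: 14.72
tool_pos: [0.446, -0.0165, 0.1549]
orientation: [180.0, 0.1, 6.6]
force: [1.9, -0.2, -4.5]
opening: 0.0237
gripper_force: 30.0
```

apply_moves([
  [[0, 0, 0], 0, 0.6],
  [[0, 0, 0], 0, 0.5],
  [[0, 0, 0], 0, 0.4],
  [[0, 0, 0], 0, 0.4],
  [[0, 0, 0], 0, 0.4],
  [[0, 0, 2], 0, 0.4],
  [[0, 0, 5], 0, 0.4],
  [[-1, -2, 9], 0, 0.4],
  [[-1, -6, 13], 0, 0.4],
  [[-1, -10, 15], 0, 0.4],
  [[-1, -14, 15], 0, 0.4],
  [[-1, -18, 15], 0, 0.4],
  [[-1, -22, 15], 0, 0.4],
  [[-1, -26, 15], 0, 0.4],
  [[-1, -30, 15], 0, 0.4],
  [[-1, -34, 15], 0, 0.4],
  [[-1, -36, 15], 0, 0.4],
])

```text
clock: 16.13
tool_pos: [0.4358, -0.3796, 0.3043]
orientation: [180.0, 0.0, 6.5]
force: [1.4, -0.1, 0.2]
opening: 0.0523
gripper_force: 0.0
```

Run:
```python
from h import *
o=ctrl.get_obs();print({k:np.round(o[k],4).tolist() for k in("clock","tool_pos")})
s=snap("side");t=snap("top")
for n in("side","top"):
    v=s if n=="side" else t
    cv2.imwrite(f"pics/{n}9.png",v["img"][:,:,::-1])
L=crop(s,210,150,133,200,3);Q=crop(t,220,150,133,200,3)
cv2.imwrite("pics/g5.png",np.hstack([L,Q]))
for n in("handle","lens","brooch"):
  for v in(s,t):
    print(n,[(np.round(d["at"],1).tolist(),round(d["score"],2)) for d in ctrl.spot_point(v,n)[:2]])
```

```text
{'clock': 16.1333, 'tool_pos': [0.4358, -0.3796, 0.3043]}
handle [([367.3, 226.4], 0.61)]
handle [([285.0, 285.8], 0.83)]
lens [([324.3, 205.9], 0.61)]
lens [([278.3, 242.5], 0.62)]
brooch [([309.7, 251.5], 0.59)]
brooch []
```

View pics/g5.png

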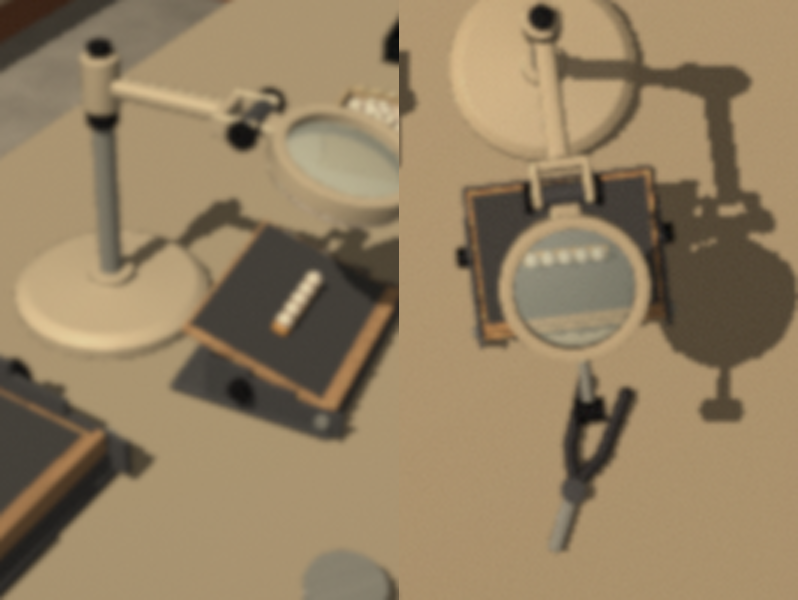

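The picture shows the lens over the brooch, the board unmoved, and the five pearls in a row across it. I'll recheck the slope with this less shadowed side view and triangulate the handle.

Run:
```python
from h import *
from scipy.optimize import least_squares
c={n:dict(snap(n)) for n in("top","side")}
V=[]
for n,f in(("top","top0"),("side","side0"),("side","side9"),("top","top9")):
    v=dict(c[n]);v["img"]=cv2.imread(f"pics/{f}.png")[:,:,::-1];V.append((f,v))
def frame(p):
    y,sl=p[3],p[4];ex=np.array([np.cos(y)*np.cos(sl),np.sin(y)*np.cos(sl),np.sin(sl)]);ey=np.array([-np.sin(y),np.cos(y),0]);return p[:3],ex,ey
p0=np.array([.569,-.0009,.0454,.108,.283]);w0=.069;u=np.linspace(-.045,.052,25)
for use in(("top0","side0"),("top0","side9"),("top0","side0","side9")):
  obs=[]
  for n,v in V:
    if n not in use: continue
    img=cv2.GaussianBlur(v["img"][:,:,0].astype(np.float32),(0,0),.7);m,ex,ey=frame(p0)
    for e in(0,1):
        sg=1-2*e;P=np.array([m+a*ex+sg*w0*ey for a in u]);A=proj(v,P);B=proj(v,P+.002*sg*ey);d=B-A;d/=np.linalg.norm(d,axis=1)[:,None];k=np.arange(-2.5,2.51,.1)
        q=[]
        for a,dd in zip(A,d):
            pr=cv2.remap(img,(a[0]+k*dd[0]).astype(np.float32)[None],(a[1]+k*dd[1]).astype(np.float32)[None],cv2.INTER_CUBIC)[0];q.append(a+k[np.gradient(pr).argmax()]*dd)
        obs.append((v,e,np.array(q)))
  def res(p):
    m,ex,ey=frame(np.r_[.569,p[:4]]);r=[]
    for v,e,q in obs:
        sg=1-2*e;A,B=proj(v,np.array([m-.05*ex+sg*p[4]*ey,m+.05*ex+sg*p[4]*ey]));t=(B-A)/np.linalg.norm(B-A);r.append((q-A)@np.array([-t[1],t[0]]))
    return np.concatenate(r)
  R=least_squares(res,np.r_[p0[1:],.069],loss="soft_l1",f_scale=.3)
  print(use,R.x.round(4),"sd",(np.sqrt(np.diag(np.linalg.inv(R.jac.T@R.jac)))*.3).round(4),[round(float(np.abs(x).mean()),2) for x in np.split(R.fun,len(obs))])
# handle blobs
for (n,v,(x,y)) in(("side9",V[2][1],(367,226)),("top9",V[3][1],(284,287))):
    g=v["img"][y-14:y+15,x-14:x+15].astype(float).mean(2);m=(g<55).astype(np.uint8)
    _,_,st,ce=cv2.connectedComponentsWithStats(m);print(n,g.min(),st[1:].tolist(),(ce[1:]+[x-14,y-14]).round(1).tolist())
for a in((284,287),(283.7,286.7)):
  print("handle",tri([(V[3][1],a),(V[2][1],(367.3,226.4))]))
print("lens",tri([(V[3][1],(278.3,246.5)),(V[2][1],(324.3,205.9))]))
```

```text
('top0', 'side0') [-0.0011  0.0453  0.1063  0.2651  0.0703] sd [0.0002 0.0003 0.0053 0.01   0.0001] [0.31, 0.29, 0.36, 0.63]
('top0', 'side9') [-0.001   0.0457  0.1034  0.2761  0.0704] sd [0.0002 0.0003 0.0056 0.0098 0.0001] [0.34, 0.33, 0.38, 1.14]
('top0', 'side0', 'side9') [-0.001   0.0458  0.0947  0.2568  0.0707] sd [0.0002 0.0003 0.0056 0.0081 0.0001] [0.44, 0.41, 0.32, 0.52, 0.32, 1.08]
side9 17.0 [[10, 7, 9, 12, 79]] [[367.0, 224.3]]
top9 14.666666666666666 [[17, 7, 11, 22, 76], [6, 10, 13, 19, 109]] [[292.2, 290.7], [281.2, 289.8]]
handle [ 0.44751577 -0.01915047  0.15123039]
handle [ 0.44779371 -0.01862357  0.15147703]
lens [ 0.53851122 -0.00561853  0.17698999]
```

```bash
python3 -c "
from plant import ctrl
print(ctrl.close_job())"
```

```text
the job is handed in; nothing more can be done
None
```

The job is handed in: the brooch lies pearls up across the middle of the small grey board, and the lens is set over it at a tilt of about -0.275 rad, against a board slope I measured at 0.26–0.29 rad; by my estimate the lens axis meets the board within about 5 mm of the brooch's centre.

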